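# Pack the spin-coater chucks into their case

### The job

Put the red, green and blue sealed chucks upright into the nests of the same colour in the grey case, and leave the two black-sealed chucks standing where they are. Then close the case: lower the orange cover so that both dowel pins come through its holes and it lies flat on both end blocks. Set everything down rather than dropping it, and let go.

Things in the scene. Friction and masses are not known exactly. Their poses are not given: they have to be found in the camera images.
- chuck_red: red-sealed spin-coater chuck of white plastic, round, standing on its foot: foot 36 mm diameter (height 0 to 10 mm), neck 24 mm (10 to 22), head 44 mm (22 to 36; grip here from above); about 90 g. Origin: centre of its underside, z up. Red seal ring on its top and red band round the head. Loose, on the table.
- chuck_green: green-sealed spin-coater chuck of white plastic, round, standing on its foot: foot 36 mm diameter (height 0 to 10 mm), neck 24 mm (10 to 22), head 44 mm (22 to 36; grip here from above); about 90 g. Origin: centre of its underside, z up. Green seal ring on its top and green band round the head. Loose, on the table.
- chuck_blue: blue-sealed spin-coater chuck of white plastic, round, standing on its foot: foot 36 mm diameter (height 0 to 10 mm), neck 24 mm (10 to 22), head 44 mm (22 to 36; grip here from above); about 90 g. Origin: centre of its underside, z up. Blue seal ring on its top and blue band round the head. Loose, on the table.
- chuck_black_a: black-sealed spin-coater chuck of white plastic, round, standing on its foot: foot 36 mm diameter (height 0 to 10 mm), neck 24 mm (10 to 22), head 44 mm (22 to 36; grip here from above); about 90 g. Origin: centre of its underside, z up. Ring and band are black: a look-alike that stays where it stands on the table.
- chuck_black_b: black-sealed spin-coater chuck of white plastic, round, standing on its foot: foot 36 mm diameter (height 0 to 10 mm), neck 24 mm (10 to 22), head 44 mm (22 to 36; grip here from above); about 90 g. Origin: centre of its underside, z up. Ring and band are black: a look-alike that stays where it stands on the table.
- nest_red: red round nest fixed in the case, a shallow open cup: outer diameter 64 mm, inner 52 mm, rim 9 mm and inner floor 2 mm above its underside. Origin: centre of its underside, 8 mm above the table. The nests stand in a row along the case's y, 72 mm apart, the middle one at the case's centre; the colours' order varies.
- nest_green: green round nest fixed in the case, a shallow open cup: outer diameter 64 mm, inner 52 mm, rim 9 mm and inner floor 2 mm above its underside. Origin: centre of its underside, 8 mm above the table. The nests stand in a row along the case's y, 72 mm apart, the middle one at the case's centre; the colours' order varies.
- nest_blue: blue round nest fixed in the case, a shallow open cup: outer diameter 64 mm, inner 52 mm, rim 9 mm and inner floor 2 mm above its underside. Origin: centre of its underside, 8 mm above the table. The nests stand in a row along the case's y, 72 mm apart, the middle one at the case's centre; the colours' order varies.
- case: grey chuck case, fixed: board 90 (x) by 276 (y) by 8 mm, long sides with lips to 14 mm height; at each end a block 90 by 32 mm, flat top at 60 mm. On each block top, at y = +-122 mm, x = 0, a dark dowel pin: 10 mm diameter for 12 mm, then tapering in 8 mm to a 3 mm tip at 80 mm height. Origin: centre of its underside, at table height, z up.
- cover: orange plate lying loose: 84 (x) by 272 (y) by 8 mm, 280 g, through holes of 13 mm diameter at y = +-122 mm, x = 0. On top, amid, a black grip bar 16 (x) by 64 mm (y), from 8 to 44 mm above the underside. Origin: centre of its underside. Fitted, its underside is 60 mm above the case's origin, clear of the chucks; either way round.

How it is judged (in metres and radians):
On the way, in this order (a step that is already met when the one before it is completed fails the run):
1. the three coloured chucks stand in the nests of their colours (horizontal distance between chuck_red and nest_red below 0.01 m and z of chuck_red in the frame of nest_red between -0.001 and 0.006 m and angle between each of chuck_red, chuck_green, chuck_blue's own z axis and vertical below 0.12 rad and horizontal distance between chuck_green and nest_green below 0.01 m and z of chuck_green in the frame of nest_green between -0.001 and 0.006 m and horizontal distance between chuck_blue and nest_blue below 0.01 m and z of chuck_blue in the frame of nest_blue between -0.001 and 0.006 m), for 0.2 s.
2. the cover lies on both end blocks with both pins through its holes (horizontal distance between cover and case below 0.005 m and angle between the y axis of cover and the y axis of case, either way round below 0.04 rad and z of cover in the frame of case between 0.057 and 0.0635 m and angle between cover's own z axis and vertical below 0.04 rad), for 0.2 s.
At the end, for the whole second after the job is handed in: Coloured chucks upright on the floor of their own nests, within 10 mm of centre; cover flat on both blocks over both pins (5 mm, 0.04 rad, at most 3.5 mm high); black chucks within 20 mm of their starts; all released and at rest (all of step 1 and all of step 2 and distance of each of chuck_black_a, chuck_black_b from where it was at the start of the episode below 0.02 m and linear speed of each of chuck_red, chuck_green, chuck_blue, cover below 0.02 m/s); the robot touches nothing.
It fails at once if a black-sealed chuck is moved more than 20 mm (not (distance of chuck_black_a from where it was at the start of the episode below 0.02 m) or not (distance of chuck_black_b from where it was at the start of the episode below 0.02 m)).
It fails at once if a chuck or the cover is dropped from more than about 30 mm or thrown ((contact force between chuck_red and the fingers below 0.01 N and linear speed of chuck_red above 0.8 m/s) or (contact force between chuck_green and the fingers below 0.01 N and linear speed of chuck_green above 0.8 m/s) or (contact force between chuck_blue and the fingers below 0.01 N and linear speed of chuck_blue above 0.8 m/s) or (contact force between cover and the fingers below 0.01 N and linear speed of cover above 0.8 m/s)).
It also fails if it takes over 93 s, if anything falls off the work surface, if the arm or the gripper's body presses on something with over 40 N, if the wrist force passes 120 N, or if a joint passes its speed limit or range.

### The arm

A 6-joint arm with a two-finger parallel gripper is mounted at the origin on the work surface. World frame = base frame: x ahead of the robot, y to its left, z up, the work surface at z = 0. Lengths are in mm, angles in degrees, forces in N, time in s.
With the tool pointing down it reaches from about 250 to 725 mm from the base axis. Payload 4 kg.
Tool frame: the origin (TCP) lies on the centre line of the jaws, within the pads' length; the fingertips stand 14 mm ahead of it and the grasp point (between the pads) lies 5 mm behind it; z points along the fingers, y is the line along which they close (so a half turn about z gives the same grasp; the last joint's range is limited). The gripper opens to 85 mm and grips with 20 to 120 N. Pads are 22 mm wide; open, the fingers measure 114 mm over their backs; the gripper's body (76 mm by 85 mm) begins 54 mm behind the grasp point. The pads swing forward as they close: fully open they stand 13 mm farther back than shut.
Start: joints at [-76.776, 13.785, 0.286, 76.501, 0, 90], TCP at [114.376, -486.742, 245.306] pointing down, gripper open.
Joint ranges: [-155.79, 155.79], [-60.16, 107.12], [-62.33, 73.08], [-114, 123.19], [-81.49, 82.49], [-180, 180]. Speed limits (degrees/s): [159.86, 159.86, 180, 180, 180, 180].

### API

Orientations are given as [roll, pitch, yaw] about the fixed x, y, z axes, in that order (R = Rz(yaw) Ry(pitch) Rx(roll)).
In Python, from rig import sense, read_camera, camera_info, finish_job gives the robot as it stands.
- The arm moves only by the shell command python3 -m inch 'ROWS' [FORCE]. ROWS is JSON, a list of rows, each a list of 3 entries, a list of its own where there are three numbers: the closure, from -1 (fully open) to 1 (shut), then the shift along the tool's x, y, z in m, then the turn, a rotation vector about the tool's x, y, z in degrees. A call has 1 to 20 rows; each row shifts and turns the commanded pose from where the row before left it, along the tool's axes as they then stand; what a row does not reach is not made up. A row lasts 1/10 s, in which the tool goes at most 50 mm and 8.59 degrees, less where a joint would pass 70% of its speed; a pose out of reach is approached as far as the arm can. A call is refused whole if a number of a shift passes 0.05 or a number of a turn 8.59, either way. A call with a gripper value outside its range is refused whole. The fingers move at their own pace and stop on an object; FORCE is the grip in N (left out, the last holds). Time passes only in rows, so rows that do not move let the fingers close. It gives the time, the measured TCP pose, the force, the opening and the grip force at its end, in the units of the state.
- sense(): the state, without advancing time (a new reading comes with each control period).
- read_camera(name): name is "scene" or "top"; returns the picture (400x640x3 uint8, red, green, blue); there is no depth.
- camera_info(name): a dict with "fx", "fy", "cx", "cy" (pixels), "view" (4x4, takes a point from world to camera coordinates). Camera axes: x right, y up, looking along -z (the intrinsics and any distortion apply to the point x, -y, -z); pixel columns grow to the right and rows downward; lengths in mm; the calibration is good to about 2 mm. A picture is of the moment at which its call begins. camera_info takes no time and is no camera call.
- finish_job(): hands the job in; it is judged then, once.
The state is a dict: "t": time; "qpos": joint angles; "qvel": joint speeds; "joint_efforts": joint torques, N m; "position": TCP position; "tool_rot": TCP orientation; "wrist_force": force on the tool from outside, world axes, zero at the start; "moment": the same for the moment, N m; "gripper_width": opening from 0.0 (shut) to 1.0 (fully open); "grasp_force": force on a finger pad.
Only numpy, scipy, OpenCV 4.12 (cv2) and the standard library are available. Lean on these libraries where they do the work, as an engineer would, in place of code of your own. Each camera call takes 0.05 s, during which the arm holds its last target. There are 200 camera calls.

## Working session

There is one attempt and no reset: what is moved stays moved. The work goes in short steps, Python scripts to look and compute and a shell command to move; the robot and the scene stay as the last step left them, time stands still between calls to the robot, and variables do not carry over. Pictures are saved under pics/ and viewed, at most 14 in all, crops included, and the job is handed in when it is done.

```bash
mkdir -p pics; ls; python3 - <<'E'
from rig import *
import cv2
for n in("scene","top"):
    cv2.imwrite(f"pics/{n}0.png",read_camera(n)[:,:,::-1]); i=camera_info(n); print(n,i)
print(sense())
E
```

```text
pics
scene {'fx': 414.4869157699423, 'fy': 414.4869157699423, 'cx': 313.8991651970176, 'cy': 199.6088710558065, 'view': array([[-4.66215637e-01,  8.84575791e-01,  1.29865102e-02,
         2.75546657e+02],
       [-5.17340984e-01, -2.84513628e-01,  8.07099933e-01,
         2.49999232e+02],
       [ 7.17635901e-01,  3.69564156e-01,  5.90272012e-01,
        -1.21926169e+03],
       [ 0.00000000e+00,  0.00000000e+00,  0.00000000e+00,
         1.00000000e+00]])}
top {'fx': 440.5463662355893, 'fy': 440.5463662355893, 'cx': 324.17726965855206, 'cy': 201.90539812477965, 'view': array([[ 7.93724092e-03, -9.99422045e-01,  3.30541528e-02,
        -3.71734261e+01],
       [ 9.97356623e-01,  1.02997418e-02,  7.19283051e-02,
        -5.51394102e+02],
       [-7.22271829e-02,  3.23958659e-02,  9.96861947e-01,
        -8.11021696e+02],
       [ 0.00000000e+00,  0.00000000e+00,  0.00000000e+00,
         1.00000000e+00]])}
{'t': 0.1, 'qpos': array([-7.67744258e+01,  1.38286994e+01,  2.20474800e-01,  7.65009632e+01,
       -7.49796086e-04,  9.00000744e+01]), 'qvel': array([ 0.05675984, -0.03647966,  0.27502871, -0.11008794, -0.05353784,
       -0.11539841]), 'joint_efforts': array([ 7.60464318e-04, -3.73138654e+01,  2.53009844e+01,  1.08417359e-02,
        5.68685834e-05,  7.66115278e-06]), 'position': array([ 114.26500328, -486.21163507,  244.48843688]), 'tool_rot': array([-1.79890812e+02,  7.49936501e-04,  1.32255012e+01]), 'wrist_force': array([-0.71106318, -0.12290838, -0.24884448]), 'moment': array([-0.03277079,  0.00166705, -0.01277997]), 'grasp_force': 0.0, 'gripper_width': 0.9968542360880394}
```

View pics/top0.png

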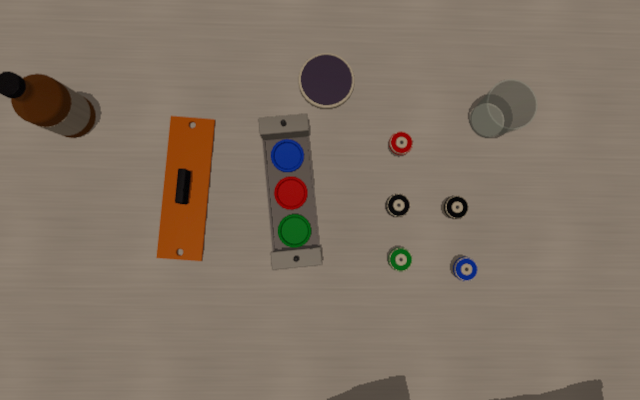

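View pics/scene0.png

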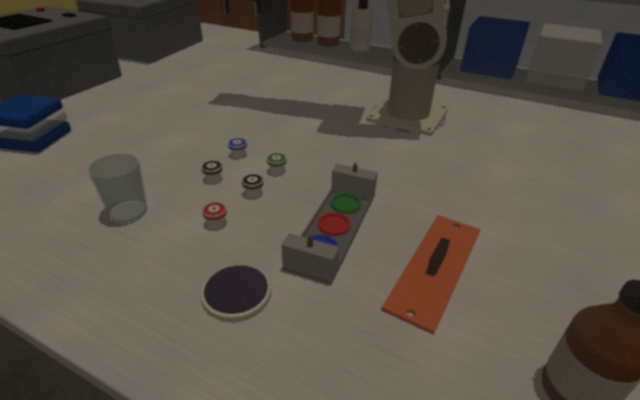

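The top view shows the cover around (186,188), the case with pins near (283,123) and (296,259), nests blue/red/green at (288,156), (291,193), (294,230), and the chucks on the right: red (401,143), black (398,205) and (456,207), green (400,259), blue (465,268). I'll refine with enlarged crops and colour centroids.

```bash
cat > h.py <<'E'
import numpy as np, cv2
from rig import *
def ray(n,u,v,z):
    i=camera_info(n); V=np.array(i["view"]); R,t=V[:3,:3],V[:3,3]
    d=R.T@np.array([(u-i["cx"])/i["fx"],-(v-i["cy"])/i["fy"],-1.]); o=-R.T@t
    return (o+d*(z-o[2])/d[2])[:2]
def proj(n,p):
    i=camera_info(n); V=np.array(i["view"]); c=V[:3,:3]@np.array(p,float)+V[:3,3]
    return np.array([i["cx"]-i["fx"]*c[0]/c[2], i["cy"]+i["fy"]*c[1]/c[2]])
def crop(n,box,s,name):
    u0,v0,u1,v1=box; im=read_camera(n)[v0:v1,u0:u1,::-1]
    cv2.imwrite("pics/"+name,cv2.resize(im,None,fx=s,fy=s,interpolation=cv2.INTER_CUBIC))
def rel(p,yaw=None):
    """rows' total shift (tool xyz, m) and yaw turn to reach TCP p (mm)/yaw with tool pointing down"""
    from scipy.spatial.transform import Rotation as Ro
    s=sense(); R=Ro.from_euler("xyz",s["tool_rot"],degrees=True)
    d=R.inv().apply(np.array(p,float)-s["position"])/1000
    turn=None
    if yaw is not None:
        T=Ro.from_euler("xyz",[180,0,yaw],degrees=True); turn=(R.inv()*T).as_rotvec(degrees=True).round(2)
    return d.round(4),turn
E
python3 - <<'E'
from h import *
im=read_camera("top"); cv2.imwrite("pics/c1.png",cv2.resize(im[105:280,375:485,::-1],None,fx=3.4,fy=3.4,interpolation=cv2.INTER_CUBIC))
cv2.imwrite("pics/c2.png",cv2.resize(im[105:275,150:330,::-1],None,fx=3.5,fy=3.5,interpolation=cv2.INTER_CUBIC))
h=cv2.cvtColor(im,cv2.COLOR_RGB2HSV)
C={"red":[(0,8),(172,180)],"green":[(50,85)],"blue":[(105,130)],"orange":[(9,16)]}
for k,rs in C.items():
    m=sum(((h[...,0]>=a)&(h[...,0]<=b)&(h[...,1]>120)&(h[...,2]>50)).astype(np.uint8) for a,b in rs)
    n,_,st,ce=cv2.connectedComponentsWithStats(m)
    for j in range(1,n):
        if st[j,4]>60: print(k,st[j],ce[j].round(1), [ray("top",*ce[j],z).round(1) for z in (8,17,34)])
E
```

```text
red [389 132  24  23 300] [400.5 142.8] [array([ 669.4, -180.2]), array([ 667.5, -178.3]), array([ 663.9, -174.8])]
red [274 176  34  34 904] [290.4 192.5] [array([570. ,  32.2]), array([569.1,  31.8]), array([567.6,  31. ])]
green [278 214  33  34 877] [294.  230.4] [array([497.7,  24.4]), array([497.6,  24.1]), array([497.5,  23.5])]
green [390 248  21  22 233] [400.2 258.9] [array([ 445. , -178.6]), array([ 445.5, -176.8]), array([ 446.4, -173.3])]
blue [271 139  33  33 856] [286.9 155.2] [array([642. ,  39.9]), array([640.4,  39.5]), array([637.4,  38.5])]
blue [456 259  21  21 227] [465.8 268.8] [array([ 426.9, -304.9]), array([ 427.6, -301.7]), array([ 428.9, -295.6])]
orange [  11   74   52   51 1682] [39.4 99.7] [array([742.3, 512.3]), array([739.6, 506.8]), array([734.6, 496.3])]
orange [ 157  116   58  145 5992] [185.9 188.6] [array([575.3, 230.6]), array([574.4, 228.1]), array([572.7, 223.3])]
```

View pics/c1.png

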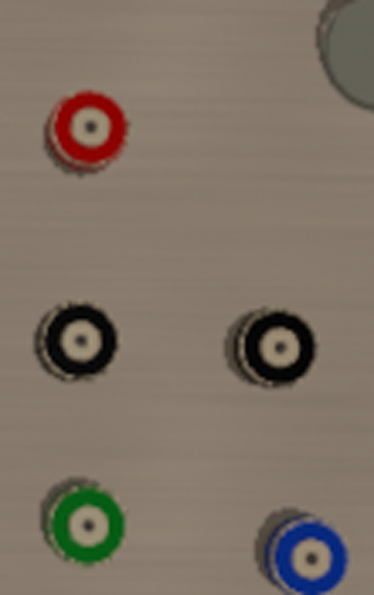

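View pics/c2.png

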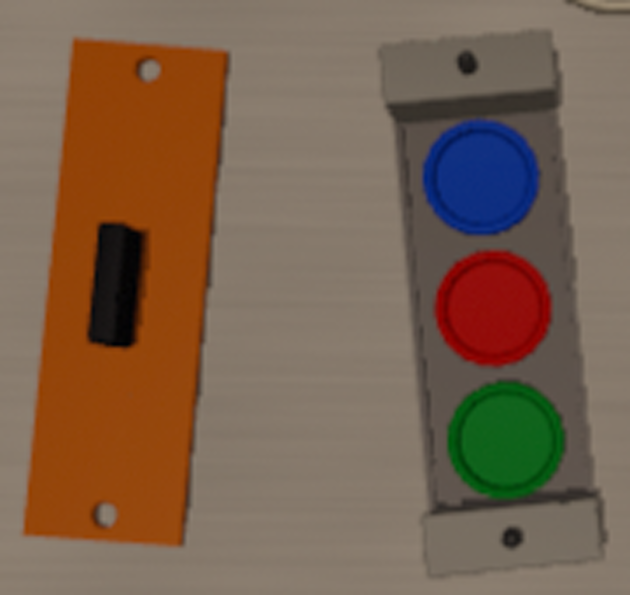

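Crops: chuck centres red (90,127), blacks (81,341) and (280,348), green (88,526), blue (312,559) in c1. In c2, cover holes (148,69) and (105,514), pins (467,62) and (512,538).

```bash
python3 - <<'E'
from h import *
f=lambda x,y,s,u,v,z: ray("top",(x+.5)/s-.5+u,(y+.5)/s-.5+v,z)
for n,x,y in(("red",90.5,127),("bA",81,341),("bB",280,348),("green",88,526),("blue",312,559)):
    p=f(x,y,3.4,375,105,36); print(n,p.round(1),proj("scene",[*p,36]).round(1))
a,b=f(148.5,69,3.5,150,105,5),f(105,514,3.5,150,105,5)
c,d=f(467,62,3.5,150,105,70),f(512,538,3.5,150,105,70)
for p,q in((a,b),(c,d)): print(p.round(1),q.round(1),(p+q)/2,np.linalg.norm(p-q),np.degrees(np.arctan2(*(p-q)[::-1])))
p=f(115,236,3.5,150,105,44);q=f(106,345,3.5,150,105,44);print("bar?",p,q)
print(rel([446.5,-173,60],13.2), sense()["position"])
E
python3 -m inch '[[-1,[0,0,0],[0,0,0]]]' 40
```

```text
red [ 665.1 -175.8] [213.9 207.5]
bA [ 546.3 -170. ] [252.3 178.2]
bB [ 543.6 -280.1] [211.5 164.4]
green [ 445.8 -173.4] [276.4 156.6]
blue [ 428.7 -296.1] [236.9 140.9]
[700.1 223.4] [456.2 239.5] [578.1471851 231.4184368] 244.427979087872 -3.773192158751864
[690.3  44.3] [448.3  18.3] [569.30736759  31.30167855] 243.4130155183629 6.143247252017014
bar? [601.87404094 227.51393055] [544.92285507 230.37489741]
(array([ 0.3951, -0.2286,  0.185 ]), array([-0.1 ,  0.  ,  0.03])) [ 114.26503939 -486.28545617  244.59736753]
t: 0.25
position: [114.3, -486.5, 244.9]
tool_rot: [-179.9, -0.0, 13.2]
wrist_force: [0.4, 0.3, 0.6]
gripper_width: 0.999
grasp_force: 0.0
```

```bash
python3 -m inch '[[-1,[0,0,0],[0,0,7.05]],[-1,[0.0227,-0.01725,0.0095],[0,0,0]],[-1,[0.0227,-0.01725,0.0095],[0,0,0]],[-1,[0.0227,-0.01725,0.0095],[0,0,0]],[-1,[0.0227,-0.01725,0.0095],[0,0,0]],[-1,[0.0227,-0.01725,0.0095],[0,0,0]],[-1,[0.0227,-0.01725,0.0095],[0,0,0]],[-1,[0.0227,-0.01725,0.0095],[0,0,0]],[-1,[0.0227,-0.01725,0.0095],[0,0,0]],[-1,[0.0227,-0.01725,0.0095],[0,0,0]],[-1,[0.0227,-0.01725,0.0095],[0,0,0]],[-1,[0.0227,-0.01725,0.0095],[0,0,0]],[-1,[0.0227,-0.01725,0.0095],[0,0,0]],[-1,[0.0227,-0.01725,0.0095],[0,0,0]],[-1,[0.0227,-0.01725,0.0095],[0,0,0]],[-1,[0.0227,-0.01725,0.0095],[0,0,0]],[-1,[0.0227,-0.01725,0.0095],[0,0,0]],[-1,[0,0,0],[0,0,0]],[-1,[0,0,0],[0,0,0]]]' 40
python3 -c "
from h import *
print(rel([445.8,-173.4,24],6.15))"
```

```text
t: 2.15
position: [445.6, -172.8, 92.9]
tool_rot: [-180.0, 0.1, 6.3]
wrist_force: [0.2, 0.1, -0.3]
gripper_width: 0.999
grasp_force: 0.0
(array([0.0002, 0.0006, 0.0689]), array([-0.01,  0.07,  0.11]))
```

```bash
python3 -m inch '[[-1,[0.0002,0.0006,0.014],[0,0,0]],[-1,[0,0,0.014],[0,0,0]],[-1,[0,0,0.014],[0,0,0]],[-1,[0,0,0.014],[0,0,0]],[-1,[0,0,0.013],[0,0,0]],[-1,[0,0,0],[0,0,0]],[-1,[0,0,0],[0,0,0]],[1,[0,0,0],[0,0,0]],[1,[0,0,0],[0,0,0]],[1,[0,0,0],[0,0,0]],[1,[0,0,0],[0,0,0]],[1,[0,0,0],[0,0,0]],[1,[0,0,0],[0,0,0]],[1,[0,0,0],[0,0,0]]]' 40
```

```text
t: 3.55
position: [446.5, -174.0, 25.2]
tool_rot: [180.0, -0.1, 6.2]
wrist_force: [-0.6, -0.0, 5.9]
gripper_width: 0.501
grasp_force: 40.0
```

```bash
python3 -m inch '[[1,[0,0,-0.018],[0,0,0]],[1,[0,0,-0.018],[0,0,0]],[1,[0,0,-0.018],[0,0,0]],[1,[0,0,-0.018],[0,0,0]],[1,[0,0,-0.018],[0,0,0]],[1,[0.0072,-0.01915,0],[0,0,0]],[1,[0.0072,-0.01915,0],[0,0,0]],[1,[0.0072,-0.01915,0],[0,0,0]],[1,[0.0072,-0.01915,0],[0,0,0]],[1,[0.0072,-0.01915,0],[0,0,0]],[1,[0.0072,-0.01915,0],[0,0,0]],[1,[0.0072,-0.01915,0],[0,0,0]],[1,[0.0072,-0.01915,0],[0,0,0]],[1,[0.0072,-0.01915,0],[0,0,0]],[1,[0.0072,-0.01915,0],[0,0,0]],[1,[0,0,0],[0,0,0]],[1,[0,0,0],[0,0,0]]]' 40
python3 -c "
from h import *
print(rel([497.6,24.1,35],6.15))
crop('scene',(200,100,460,295),3,'g1.png')"
```

```text
t: 5.25
position: [496.7, 24.4, 114.1]
tool_rot: [180.0, 0.0, 6.2]
wrist_force: [0.4, -0.2, -1.3]
gripper_width: 0.495
grasp_force: 40.9
(array([0.0009, 0.0004, 0.0791]), array([0.03, 0.04, 0.09]))
```

View pics/g1.png

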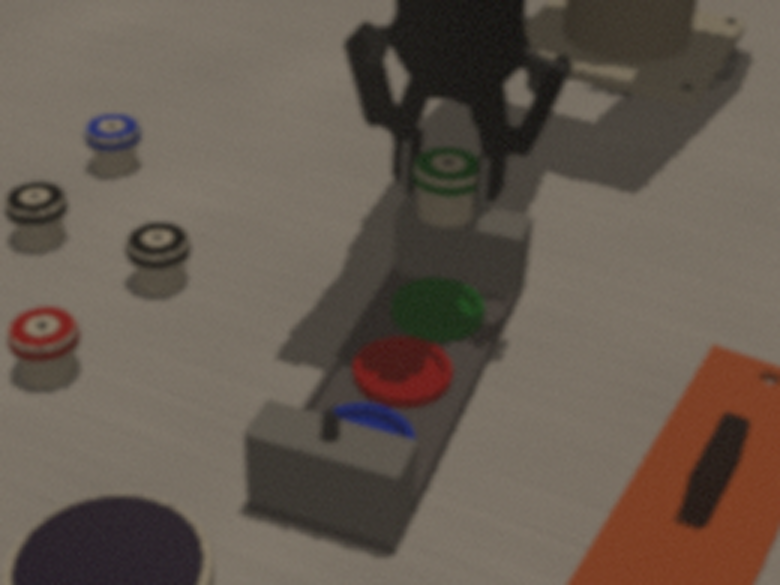

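The green chuck is held upright between the pads (g1 at about (446,185)), above the near end of the case. Lowering it now.

```bash
python3 -m inch '[[1,[0.0009,0.0004,0.015],[0,0,0]],[1,[0,0,0.015],[0,0,0]],[1,[0,0,0.015],[0,0,0]],[1,[0,0,0.015],[0,0,0]],[1,[0,0,0.010],[0,0,0]],[1,[0,0,0.004],[0,0,0]],[1,[0,0,0.002],[0,0,0]],[1,[0,0,0.002],[0,0,0]],[1,[0,0,0],[0,0,0]],[1,[0,0,0],[0,0,0]]]' 40
```

```text
t: 6.3
position: [498.4, 24.0, 36.8]
tool_rot: [180.0, -0.1, 6.2]
wrist_force: [0.2, 0.5, -1.5]
gripper_width: 0.497
grasp_force: 40.9
```

```bash
python3 -m inch '[[1,[0,0,0.001],[0,0,0]],[1,[0,0,0.001],[0,0,0]],[1,[0,0,0],[0,0,0]],[1,[0,0,0],[0,0,0]]]' 40
```

```text
t: 6.7
position: [498.4, 24.1, 35.2]
tool_rot: [180.0, -0.1, 6.2]
wrist_force: [-2.4, -0.1, 5.5]
gripper_width: 0.499
grasp_force: 41.6
```

```bash
python3 -m inch '[[-1,[0,0,0],[0,0,0]],[-1,[0,0,0],[0,0,0]],[-1,[0,0,0],[0,0,0]],[-1,[0,0,0],[0,0,0]],[-1,[0,0,-0.010],[0,0,0]],[-1,[0,0,-0.025],[0,0,0]],[-1,[0,0,-0.035],[0,0,0]],[-1,[-0.0086,0.0259,0],[0,0,0]],[-1,[-0.0086,0.0259,0],[0,0,0]],[-1,[-0.0086,0.0259,0],[0,0,0]],[-1,[-0.0086,0.0259,0],[0,0,0]],[-1,[-0.0086,0.0259,0],[0,0,0]],[-1,[-0.0086,0.0259,0],[0,0,0]],[-1,[-0.0086,0.0259,0],[0,0,0]],[-1,[-0.0086,0.0259,0],[0,0,0]],[-1,[-0.0086,0.0259,0],[0,0,0]],[-1,[-0.0086,0.0259,0],[0,0,0]],[-1,[-0.0086,0.0259,0],[0,0,0]],[-1,[-0.0086,0.0259,0],[0,0,0]]]' 40
python3 -m inch '[[-1,[0,0,0],[0,0,0]],[-1,[0,0,0],[0,0,0]]]'
python3 -c "
from h import *
print(rel([428.7,-296.1,24],6.15))
crop('top',(240,100,480,280),3,'g2.png')"
```

```text
t: 8.6
position: [428.6, -297.3, 105.1]
tool_rot: [180.0, -0.0, 6.2]
wrist_force: [0.8, 0.0, 0.9]
gripper_width: 1.001
grasp_force: 0.0
t: 8.8
position: [428.6, -296.5, 104.7]
tool_rot: [-180.0, -0.0, 6.1]
wrist_force: [0.1, 0.4, -0.6]
gripper_width: 0.998
grasp_force: 0.0
(array([ 0.0001, -0.0004,  0.0807]), array([-0.01, -0.02, -0.06]))
```

View pics/g2.png

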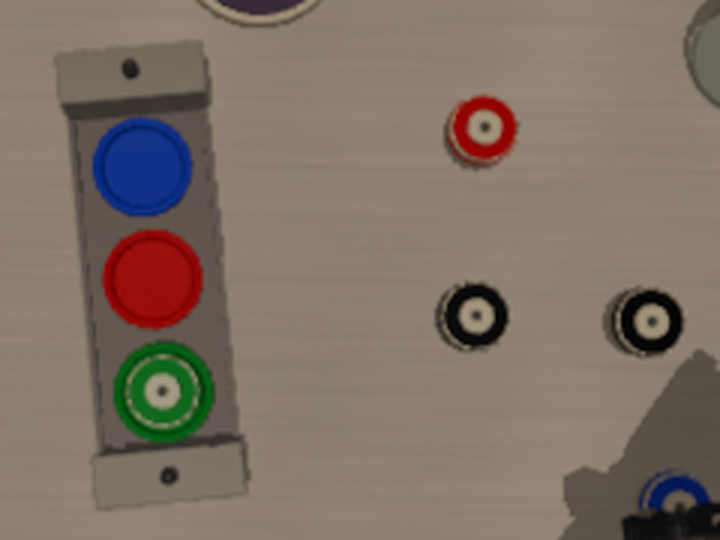

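Green sits centred in its nest (g2, (163,391)), and both black chucks are unmoved. Next is blue.

```bash
python3 -m inch '[[-1,[0,-0.0004,0.016],[0,0,0]],[-1,[0,0,0.016],[0,0,0]],[-1,[0,0,0.016],[0,0,0]],[-1,[0,0,0.016],[0,0,0]],[-1,[0,0,0.016],[0,0,0]],[-1,[0,0,0],[0,0,0]],[-1,[0,0,0],[0,0,0]],[1,[0,0,0],[0,0,0]],[1,[0,0,0],[0,0,0]],[1,[0,0,0],[0,0,0]],[1,[0,0,0],[0,0,0]],[1,[0,0,0],[0,0,0]],[1,[0,0,0],[0,0,0]],[1,[0,0,0],[0,0,0]]]' 40; python3 -c "
from h import *
print(rel([640.6,39.3,35],6.15))"
```

```text
t: 10.25
position: [429.4, -296.1, 25.4]
tool_rot: [179.9, -0.1, 6.2]
wrist_force: [-1.0, 1.3, 6.4]
gripper_width: 0.497
grasp_force: 40.2
(array([ 0.2461, -0.3107, -0.0095]), array([ 0.05, -0.09,  0.02]))
```

```bash
python3 -m inch '[[1,[0,0,-0.018],[0,0,0]],[1,[0,0,-0.018],[0,0,0]],[1,[0,0,-0.018],[0,0,0]],[1,[0,0,-0.018],[0,0,0]],[1,[0,0,-0.018],[0,0,0]],[1,[0.0176,-0.0222,0],[0,0,0]],[1,[0.0176,-0.0222,0],[0,0,0]],[1,[0.0176,-0.0222,0],[0,0,0]],[1,[0.0176,-0.0222,0],[0,0,0]],[1,[0.0176,-0.0222,0],[0,0,0]],[1,[0.0176,-0.0222,0],[0,0,0]],[1,[0.0176,-0.0222,0],[0,0,0]],[1,[0.0176,-0.0222,0],[0,0,0]],[1,[0.0176,-0.0222,0],[0,0,0]],[1,[0.0176,-0.0222,0],[0,0,0]],[1,[0.0176,-0.0222,0],[0,0,0]],[1,[0.0176,-0.0222,0],[0,0,0]],[1,[0.0176,-0.0222,0],[0,0,0]],[1,[0.0176,-0.0222,0],[0,0,0]],[1,[0,0,0],[0,0,0]]]' 40
python3 -m inch '[[1,[0,0,0],[0,0,0]]]'
python3 -c "
from h import *
print(rel([640.6,39.3,36],6.15))"
```

```text
t: 12.25
position: [641.7, 43.0, 113.7]
tool_rot: [-179.9, -0.1, 6.4]
wrist_force: [-0.0, 0.2, -0.7]
gripper_width: 0.501
grasp_force: 40.9
t: 12.35
position: [640.0, 40.2, 113.5]
tool_rot: [180.0, 0.1, 6.2]
wrist_force: [0.1, -1.2, -1.2]
gripper_width: 0.5
grasp_force: 40.9
(array([0.0007, 0.0009, 0.0775]), array([0.02, 0.08, 0.09]))
```

```bash
python3 -m inch '[[1,[0.0005,0.0005,0.015],[0,0,0]],[1,[0,0,0.015],[0,0,0]],[1,[0,0,0.015],[0,0,0]],[1,[0,0,0.015],[0,0,0]],[1,[0,0,0.010],[0,0,0]],[1,[0,0,0.004],[0,0,0]],[1,[0,0,0.002],[0,0,0]],[1,[0,0,0.001],[0,0,0]],[1,[0,0,0.001],[0,0,0]],[1,[0,0,0],[0,0,0]],[1,[0,0,0],[0,0,0]]]' 40
```

```text
t: 13.45
position: [641.1, 39.4, 36.8]
tool_rot: [180.0, -0.0, 6.2]
wrist_force: [0.4, 1.4, -1.2]
gripper_width: 0.498
grasp_force: 40.9
```

```bash
python3 -m inch '[[1,[0,0,0.001],[0,0,0]],[1,[0,0,0.001],[0,0,0]],[1,[0,0,0],[0,0,0]],[1,[0,0,0],[0,0,0]]]' 40;python3 -c "
from h import *
print(rel([665.1,-175.8,105],6.15))"
```

```text
t: 13.85
position: [641.2, 39.4, 35.5]
tool_rot: [180.0, -0.1, 6.2]
wrist_force: [-1.9, 0.4, 6.3]
gripper_width: 0.497
grasp_force: 41.5
(array([ 0.0007,  0.2165, -0.0695]), array([ 0.  , -0.07,  0.03]))
```

```bash
python3 -m inch '[[-1,[0,0,0],[0,0,0]],[-1,[0,0,0],[0,0,0]],[-1,[0,0,0],[0,0,0]],[-1,[0,0,0],[0,0,0]],[-1,[0,0,-0.010],[0,0,0]],[-1,[0,0,-0.025],[0,0,0]],[-1,[0,0,-0.035],[0,0,0]],[-1,[0,0.024,0],[0,0,0]],[-1,[0,0.024,0],[0,0,0]],[-1,[0,0.024,0],[0,0,0]],[-1,[0,0.024,0],[0,0,0]],[-1,[0,0.024,0],[0,0,0]],[-1,[0,0.024,0],[0,0,0]],[-1,[0,0.024,0],[0,0,0]],[-1,[0,0.024,0],[0,0,0]],[-1,[0,0.024,0],[0,0,0]],[-1,[0,0,0],[0,0,0]],[-1,[0,0,0],[0,0,0]]]' 40
python3 -c "
from h import *
print(rel([665.1,-175.8,24],6.15))"
```

```text
t: 15.65
position: [664.0, -175.9, 104.7]
tool_rot: [-180.0, -0.0, 6.1]
wrist_force: [0.8, -0.2, 0.3]
gripper_width: 0.998
grasp_force: 0.0
(array([0.001 , 0.    , 0.0807]), array([-0.02, -0.02, -0.05]))
```

```bash
python3 -m inch '[[-1,[0.0005,0,0.016],[0,0,0]],[-1,[0,0,0.016],[0,0,0]],[-1,[0,0,0.016],[0,0,0]],[-1,[0,0,0.016],[0,0,0]],[-1,[0,0,0.016],[0,0,0]],[-1,[0,0,0],[0,0,0]],[-1,[0,0,0],[0,0,0]],[1,[0,0,0],[0,0,0]],[1,[0,0,0],[0,0,0]],[1,[0,0,0],[0,0,0]],[1,[0,0,0],[0,0,0]],[1,[0,0,0],[0,0,0]],[1,[0,0,0],[0,0,0]],[1,[0,0,0],[0,0,0]]]' 40; python3 -c "
from h import *
print(rel([569.2,31.7,35],6.15))"
```

```text
t: 17.05
position: [665.4, -175.5, 25.7]
tool_rot: [180.0, -0.1, 6.2]
wrist_force: [-0.3, 1.2, 6.1]
gripper_width: 0.501
grasp_force: 40.8
(array([-0.0734, -0.2164, -0.0096]), array([ 0.04, -0.13,  0.02]))
```

```bash
python3 -m inch '[[1,[0,0,-0.018],[0,0,0]],[1,[0,0,-0.018],[0,0,0]],[1,[0,0,-0.018],[0,0,0]],[1,[0,0,-0.018],[0,0,0]],[1,[0,0,-0.018],[0,0,0]],[1,[-0.0073,-0.0216,0],[0,0,0]],[1,[-0.0073,-0.0216,0],[0,0,0]],[1,[-0.0073,-0.0216,0],[0,0,0]],[1,[-0.0073,-0.0216,0],[0,0,0]],[1,[-0.0073,-0.0216,0],[0,0,0]],[1,[-0.0073,-0.0216,0],[0,0,0]],[1,[-0.0073,-0.0216,0],[0,0,0]],[1,[-0.0073,-0.0216,0],[0,0,0]],[1,[-0.0073,-0.0216,0],[0,0,0]],[1,[-0.0073,-0.0216,0],[0,0,0]],[1,[0,0,0],[0,0,0]],[1,[0,0,0],[0,0,0]],[1,[0,0,0],[0,0,0]]]' 40
python3 -c "
from h import *
print(rel([569.2,31.7,36],6.15))"
```

```text
t: 18.85
position: [569.0, 30.8, 114.1]
tool_rot: [180.0, 0.0, 6.1]
wrist_force: [-0.2, 0.2, -0.4]
gripper_width: 0.494
grasp_force: 40.8
(array([ 0.0002, -0.0009,  0.0781]), array([ 0.03,  0.  , -0.02]))
```

```bash
python3 -m inch '[[1,[0,-0.0007,0.015],[0,0,0]],[1,[0,0,0.015],[0,0,0]],[1,[0,0,0.015],[0,0,0]],[1,[0,0,0.015],[0,0,0]],[1,[0,0,0.010],[0,0,0]],[1,[0,0,0.004],[0,0,0]],[1,[0,0,0.002],[0,0,0]],[1,[0,0,0.001],[0,0,0]],[1,[0,0,0.001],[0,0,0]],[1,[0,0,0.001],[0,0,0]],[1,[0,0,0],[0,0,0]],[1,[0,0,0],[0,0,0]]]' 40
```

```text
t: 20.05
position: [569.0, 32.3, 35.7]
tool_rot: [180.0, -0.0, 6.2]
wrist_force: [0.3, -0.5, 0.8]
gripper_width: 0.495
grasp_force: 40.8
```

```bash
python3 -m inch '[[1,[0,0,0.001],[0,0,0]],[1,[0,0,0],[0,0,0]],[-1,[0,0,0],[0,0,0]],[-1,[0,0,0],[0,0,0]],[-1,[0,0,0],[0,0,0]],[-1,[0,0,0],[0,0,0]],[-1,[0,0,-0.015],[0,0,0]],[-1,[0,0,-0.035],[0,0,0]],[-1,[0,0,-0.035],[0,0,0]],[-1,[0,0,0],[0,0,5]],[-1,[0,0,0],[0,0,4.9]],[-1,[-0.0004,-0.025,0],[0,0,0]],[-1,[-0.0004,-0.025,0],[0,0,0]],[-1,[-0.0004,-0.025,0],[0,0,0]],[-1,[-0.0004,-0.025,0],[0,0,0]],[-1,[-0.0004,-0.025,0],[0,0,0]],[-1,[-0.0004,-0.025,0],[0,0,0]],[-1,[-0.0004,-0.025,0],[0,0,0]],[-1,[-0.0004,-0.0243,0],[0,0,0]],[-1,[0,0,0],[0,0,0]]]' 40
python3 -m inch '[[-1,[0,0,0],[0,0,0]],[-1,[0,0,0],[0,0,0]]]'
python3 -c "
from h import *
print(rel([578.1,231.4,27],-3.8))
crop('top',(130,90,370,280),3,'g3.png'); crop('scene',(200,100,500,320),2.6,'g4.png')"
```

```text
t: 22.05
position: [561.7, 106.6, 131.4]
tool_rot: [-174.2, 0.0, 7.9]
wrist_force: [-0.2, -0.0, 0.1]
gripper_width: 0.999
grasp_force: 0.0
t: 22.25
position: [561.6, 104.5, 130.9]
tool_rot: [-174.3, 0.1, 7.7]
wrist_force: [-0.4, -0.1, 0.3]
gripper_width: 0.997
grasp_force: 0.0
(array([ 0.0335, -0.1126,  0.1156]), array([-5.68,  0.68, 11.49]))
```

View pics/g3.png

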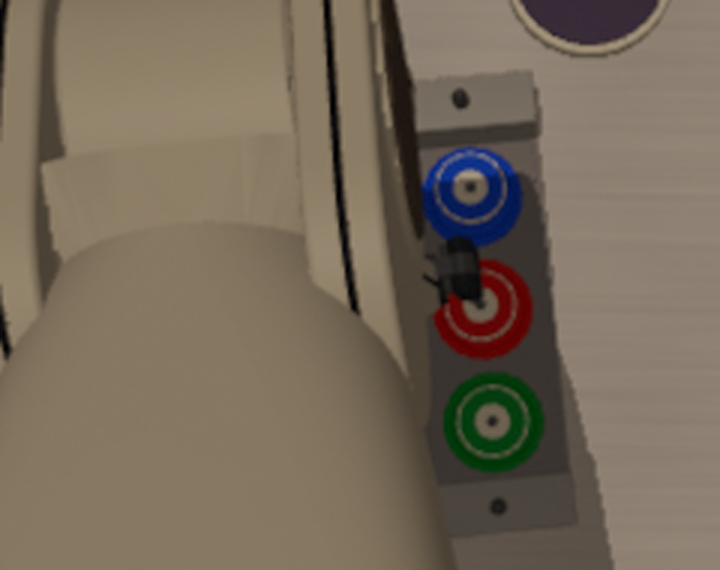

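View pics/g4.png

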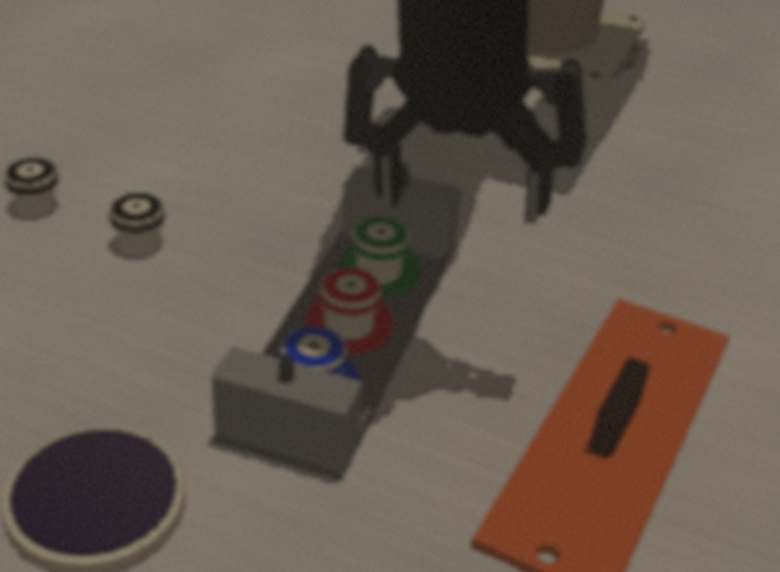

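All three coloured chucks are standing in their nests (g3: blue (470,187), red (482,305), green (491,421); upright in g4). The arm stopped short at y≈105 with the tool tilted, probably because a joint is at its limit.

```bash
python3 -c "
from h import *
print(sense()['qpos'].round(1),sense()['position'])"
```

```text
[  7.6  25.9   0.   64.2   5.7 179.9] [561.68495215 104.3636872  130.86779869]
```

Joint 6 is at its 180° limit. I'll grip the bar with the tool a half turn round (yaw ≈ 176°), turning back first.

```bash
python3 -m inch '[[-1,[0,0,0],[0,0,-8]],[-1,[0,0,0],[0,0,-8]],[-1,[0,0,0],[0,0,-8]],[-1,[0,0,0],[0,0,0]]]'; python3 -c "
from h import *
print(rel([578.1,231.4,120],30),sense()['qpos'].round(1))"
```

```text
t: 22.75
position: [561.7, 104.4, 130.9]
tool_rot: [-174.7, -2.2, 31.6]
wrist_force: [0.3, -0.3, 0.5]
gripper_width: 1.001
grasp_force: 0.0
(array([ 0.08  , -0.0979,  0.0231]), array([-5.3 , -2.16,  1.67])) [  7.6  25.9   0.   64.2   5.7 156. ]
```

```bash
python3 -m inch '[[-1,[0,0,0],[-5.3,-2.16,1.67]],[-1,[0,0,0],[0,0,-8.5]],[-1,[0,0,0],[0,0,-8.5]],[-1,[0,0,0],[0,0,-8.5]],[-1,[0,0,0],[0,0,-8.5]],[-1,[0,0,0],[0,0,-8.5]],[-1,[0,0,0],[0,0,-8.5]],[-1,[0,0,0],[0,0,-8.5]],[-1,[0,0,0],[0,0,-8.5]],[-1,[0,0,0],[0,0,-8.5]],[-1,[0,0,0],[0,0,-8.5]],[-1,[0,0,0],[0,0,-8.5]],[-1,[0,0,0],[0,0,-8.5]],[-1,[0,0,0],[0,0,-8.5]],[-1,[0,0,0],[0,0,-8.5]],[-1,[0,0,0],[0,0,-8.5]],[-1,[0,0,0],[0,0,-8.5]],[-1,[0,0,0],[0,0,-8.5]],[-1,[0,0,0],[0,0,-1.7]],[-1,[0,0,0],[0,0,0]]]'; python3 -c "
from h import *
print(rel([578.1,231.4,100],176.2),sense()['qpos'].round(1))"
```

```text
t: 24.75
position: [561.7, 104.7, 131.0]
tool_rot: [180.0, -0.0, 176.0]
wrist_force: [-0.3, 0.7, -0.1]
gripper_width: 1.005
grasp_force: 0.0
(array([-0.0076,  0.1276,  0.031 ]), array([ 0.01, -0.  , -0.18])) [10.6 25.9  0.1 64.3  0.  14.5]
```

```bash
python3 -m inch '[[-1,[-0.00127,0.02127,0.005],[0,0,0]],[-1,[-0.00127,0.02127,0.005],[0,0,0]],[-1,[-0.00127,0.02127,0.005],[0,0,0]],[-1,[-0.00127,0.02127,0.005],[0,0,0]],[-1,[-0.00127,0.02127,0.005],[0,0,0]],[-1,[-0.00127,0.02127,0.005],[0,0,0]],[-1,[0,0,0],[0,0,0]],[-1,[0,0,0],[0,0,0]],[-1,[0,0,0],[0,0,0]]]'; python3 -c "
from h import *
print(rel([578.1,231.4,27],176.2))"
```

```text
t: 25.65
position: [577.6, 230.9, 101.1]
tool_rot: [-180.0, -0.0, 176.1]
wrist_force: [-0.4, 0.6, -0.3]
gripper_width: 1.007
grasp_force: 0.0
(array([-0.0005,  0.0005,  0.0741]), array([-0.02, -0.  , -0.06]))
```

```bash
python3 -m inch '[[-1,[-0.0005,0.0005,0.015],[0,0,0]],[-1,[0,0,0.015],[0,0,0]],[-1,[0,0,0.015],[0,0,0]],[-1,[0,0,0.015],[0,0,0]],[-1,[0,0,0.014],[0,0,0]],[-1,[0,0,0],[0,0,0]],[-1,[0,0,0],[0,0,0]],[1,[0,0,0],[0,0,0]],[1,[0,0,0],[0,0,0]],[1,[0,0,0],[0,0,0]],[1,[0,0,0],[0,0,0]],[1,[0,0,0],[0,0,0]],[1,[0,0,0],[0,0,0]],[1,[0,0,0],[0,0,0]],[1,[0,0,0],[0,0,0]],[1,[0,0,0],[0,0,0]],[1,[0,0,0],[0,0,0]]]' 80
```

```text
t: 27.35
position: [578.5, 232.3, 27.5]
tool_rot: [180.0, 0.0, 176.3]
wrist_force: [-0.4, -1.1, 5.6]
gripper_width: 0.176
grasp_force: 80.0
```

```bash
python3 -m inch '[[1,[0,0,-0.01],[0,0,0]],[1,[0,0,-0.02],[0,0,0]],[1,[0,0,-0.025],[0,0,0]],[1,[0,0,-0.025],[0,0,0]],[1,[0,0,-0.02],[0,0,0]],[1,[0,0,0],[0,0,-4.95]],[1,[0,0,0],[0,0,-4.95]],[1,[0.003,-0.0198,0],[0,0,0]],[1,[0.003,-0.0198,0],[0,0,0]],[1,[0.003,-0.0198,0],[0,0,0]],[1,[0.003,-0.0198,0],[0,0,0]],[1,[0.003,-0.0198,0],[0,0,0]],[1,[0.003,-0.0198,0],[0,0,0]],[1,[0.003,-0.0198,0],[0,0,0]],[1,[0.003,-0.0198,0],[0,0,0]],[1,[0.003,-0.0198,0],[0,0,0]],[1,[0.003,-0.0198,0],[0,0,0]],[1,[0,0,0],[0,0,0]],[1,[0,0,0],[0,0,0]],[1,[0,0,0],[0,0,0]]]' 80
python3 -c "
from h import *
print(rel([569.7,32.2,115],186.15))
crop('top',(200,90,400,290),3,'g5.png'); crop('scene',(230,100,430,300),3,'g6.png')"
```

```text
t: 29.35
position: [569.2, 32.4, 126.6]
tool_rot: [180.0, -0.0, -173.9]
wrist_force: [0.5, -0.3, -3.1]
gripper_width: 0.175
grasp_force: 78.8
(array([-0.0005, -0.0002,  0.0116]), array([ 0.03, -0.04, -0.  ]))
```

View pics/g5.png

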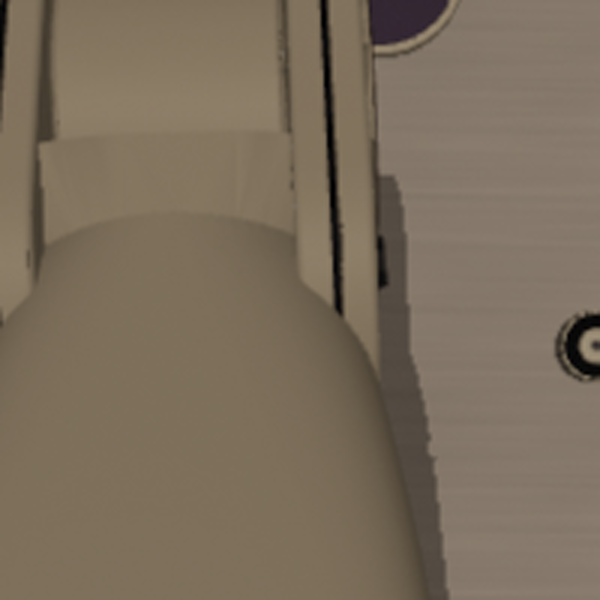

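View pics/g6.png

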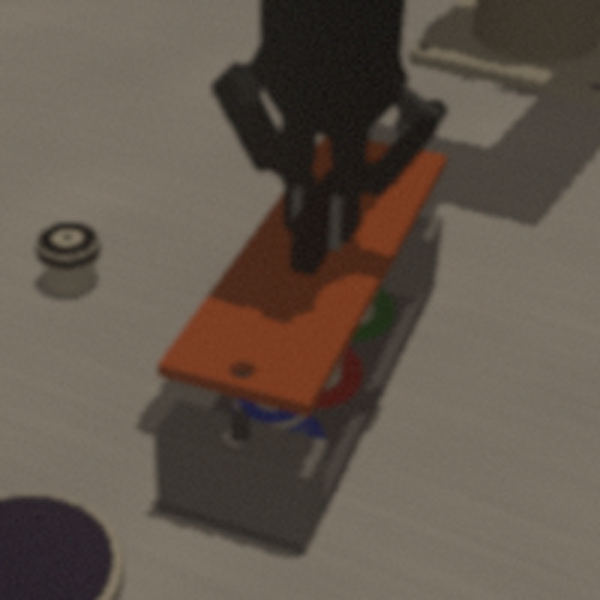

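The cover is held level above the case; in g6 the far hole is at about (242,370), the far pin at about (240,425). I'll compare hole and pin through the same camera.

```bash
python3 - <<'E'
from h import *
f=lambda x,y,z: ray("scene",(x+.5)/3-.5+230,(y+.5)/3-.5+100,z)
print("hole",f(242,370,105).round(1),"pinbase",f(239,438,60).round(1))
c=np.array([569.3,31.4]);d=np.array([.9942,.1072])
for p in ([*(c+122*d),60],[*(c+122*d),80],[*(c+122*d),105]): print(((proj("scene",p)-[230,100]+.5)*3-.5).round(1))
im=cv2.imread("pics/scene0.png")[210:280,280:350]
a=cv2.resize(im,(560,560),interpolation=cv2.INTER_CUBIC)
b=cv2.imread("pics/g6.png")[330:470,170:310]; b=cv2.resize(b,(240,240))
a[:240,320:]=b
cv2.imwrite("pics/g7.png",a)
E
```

```text
hole [692.2  45.5] pinbase [695.2  45.7]
[241.  432.2]
[241.3 404.1]
[241.7 367.6]
```

View pics/g7.png

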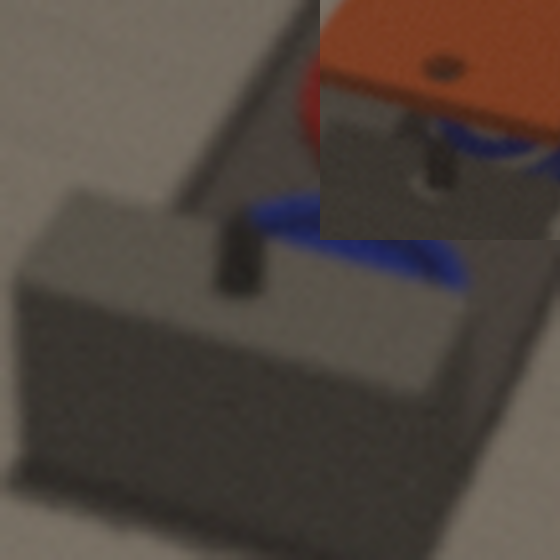

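Within reading error the hole agrees with the pin (about 1–2 mm), well inside the 5 mm capture of the taper. Lowering gently while watching the force.

```bash
python3 -m inch '[[1,[-0.0005,-0.0003,0.005],[0,0,0]],[1,[0,0,0.006],[0,0,0]],[1,[0,0,0.006],[0,0,0]],[1,[0,0,0.004],[0,0,0]],[1,[0,0,0.003],[0,0,0]],[1,[0,0,0.002],[0,0,0]],[1,[0,0,0],[0,0,0]],[1,[0,0,0],[0,0,0]]]' 80
```

```text
t: 30.25
position: [570.2, 31.9, 101.1]
tool_rot: [180.0, 0.0, -173.8]
wrist_force: [0.9, -0.2, -3.2]
gripper_width: 0.174
grasp_force: 78.9
```

Underside at about 73.6 mm, so the pin tips are already in the holes with no side load. Continuing.

```bash
python3 -m inch '[[1,[0,0,0.002],[0,0,0]],[1,[0,0,0.002],[0,0,0]],[1,[0,0,0.002],[0,0,0]],[1,[0,0,0.001],[0,0,0]],[1,[0,0,0],[0,0,0]],[1,[0,0,0],[0,0,0]]]' 80
```

```text
t: 30.85
position: [570.1, 31.9, 93.9]
tool_rot: [180.0, 0.0, -173.8]
wrist_force: [1.0, 0.2, -2.6]
gripper_width: 0.168
grasp_force: 78.9
```

```bash
python3 -m inch '[[1,[0,0,0.002],[0,0,0]],[1,[0,0,0.001],[0,0,0]],[1,[0,0,0.001],[0,0,0]],[1,[0,0,0.001],[0,0,0]],[1,[0,0,0],[0,0,0]],[1,[0,0,0],[0,0,0]]]' 80
```

```text
t: 31.45
position: [570.1, 31.9, 88.9]
tool_rot: [180.0, 0.0, -173.8]
wrist_force: [0.3, 0.3, -3.0]
gripper_width: 0.172
grasp_force: 78.9
```

```bash
python3 -m inch '[[1,[0,0,0.001],[0,0,0]],[1,[0,0,0.001],[0,0,0]],[1,[0,0,0],[0,0,0]],[1,[0,0,0],[0,0,0]]]' 80
```

```text
t: 31.85
position: [570.2, 31.9, 87.5]
tool_rot: [180.0, 0.0, -173.8]
wrist_force: [-1.8, -0.3, 1.8]
gripper_width: 0.169
grasp_force: 79.6
```

```bash
python3 -m inch '[[-1,[0,0,0],[0,0,0]],[-1,[0,0,0],[0,0,0]],[-1,[0,0,0],[0,0,0]],[-1,[0,0,0],[0,0,0]],[-1,[0,0,0],[0,0,0]],[-1,[0,0,-0.01],[0,0,0]],[-1,[0,0,-0.03],[0,0,0]],[-1,[0,0,-0.03],[0,0,0]],[-1,[0,0,-0.03],[0,0,0]],[-1,[0.01,-0.03,0],[0,0,0]],[-1,[0.01,-0.03,0],[0,0,0]],[-1,[0.01,-0.03,0],[0,0,0]],[-1,[0.01,-0.03,0],[0,0,0]],[-1,[0.01,-0.03,0],[0,0,0]],[-1,[0.01,-0.03,0],[0,0,0]],[-1,[0.01,-0.03,0],[0,0,0]],[-1,[0.01,-0.03,0],[0,0,0]],[-1,[0.01,-0.03,0],[0,0,0]],[-1,[0,0,0],[0,0,0]],[-1,[0,0,0],[0,0,0]]]' 80
python3 -c "
from h import *
a=read_camera('top')[95:285,240:350]; b=read_camera('scene')[120:310,240:420]
a,b=[cv2.resize(i,None,fx=2.7,fy=2.7,interpolation=cv2.INTER_CUBIC) for i in(a,b)]
cv2.imwrite('pics/g8.png',np.hstack([a,b])[:,:,::-1])"
```

```text
t: 33.85
position: [509.4, -246.8, 187.5]
tool_rot: [180.0, 0.0, -173.9]
wrist_force: [-0.2, -0.3, -0.6]
gripper_width: 1.0
grasp_force: 0.0
```

View pics/g8.png

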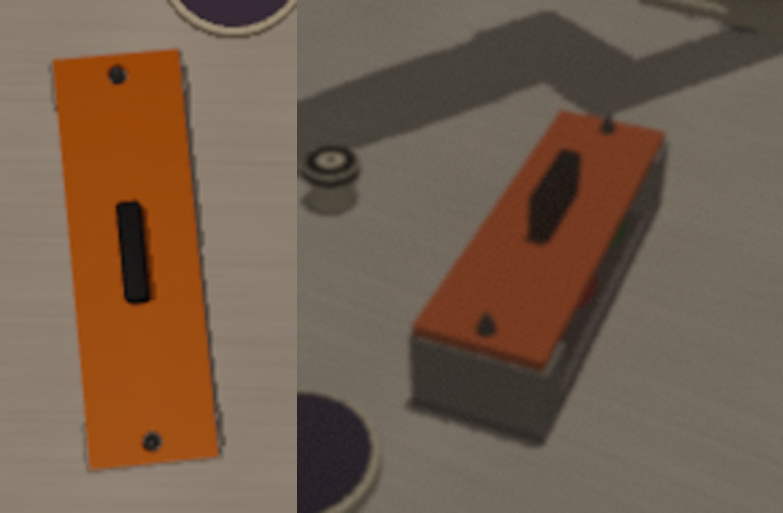

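The cover lies flat on both blocks, and both pins show through its holes (g8: (117,74) and (151,441) from above). The robot is clear and open.

```bash
python3 -c "
from rig import *
print(finish_job())"
```

```text
the job is handed in; nothing more can be done
None
```

The job is handed in: red, green and blue chucks stand in their matching nests, the cover lies flat over both pins, the black chucks were not touched, and the gripper is open and clear (no verdict was returned).

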